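# Dock an ink canister and take off its twist cap of unknown hand

### The job

Lift the white ink canister with its purple cap out of the grey basket and stand it fully down, upright, in the square socket of the blue dock with the cap still on. Then take off the twist-lock cap: it opens one way only, clockwise or anticlockwise, and nothing shows which, so try both. Finish while holding the cap in the gripper at least 5 cm above where it sat, with the open canister still fully down in the dock, and leave the other things on the desk as they are.

Things in the scene. Friction and masses are not known exactly. Their poses are not given: they have to be found in the camera images.
- basket: grey ribbed open basket, 154 mm along its x, 173 mm along its y, walls 70 mm high; fixed. Its inner floor (grey felt) lies 16 mm above the desk. Origin: centre of its underside. The canister stands in its +y half, a yellow staple box (40x78x30 mm) lies in its -y half. Basket and dock may stand either way round (left or right)
- canister_foot (a point): centre of the underside of the white canister: square body 54x54 mm (sides along its x and y), 66 mm tall, purple band; about 0.35 kg with cap, 118 mm tall in all. Four equal sides: fits the socket in any of four yaws. It may be carried by the cap, which stays locked unless twisted against the canister
- canister_neck (a point): centre of the top of the canister's square body, 66 mm above its foot; the cap's lower rim rests here. A grey neck with two ledges stands 15 mm above it, under the cap. Axes as the canister
- cap_knob (a point): point on the purple cap's axis, half-way up its round ribbed knob, 102 mm above the canister's foot. Knob: 28 mm diameter, 32 mm tall (16 mm below to 16 mm above this point), gripped from above in any yaw. Below it is the round skirt, 52 mm diameter, 20 mm tall. Twisting the free way takes under 0.2 N m; against the stop it passes 0.3 N m if gripped with 50 N, then slips. Cap: 0.05 kg
- cap_rim (a point): centre of the cap's lower rim, 36 mm below cap_knob; at canister_neck while on. Lugs inside catch under the neck's ledges. One way (hidden, differs each time) a hard stop comes within 10 degrees (20 with the canister's play in the socket); the other way it is free from 50 degrees (up to 65 of hand turn with play) to 125; then lift straight. Lifted while locked, the canister comes too
- dock_floor (a point): centre of the socket floor of the blue dock, a fixed block 115x115x50 mm; its axes lie along the socket's sides. The socket is square, 59 mm wide (2.5 mm clearance each side), 34 mm deep, its mouth 50 mm above the desk flared by 6 mm. The floor lies 16 mm above the desk; a fully seated canister has its foot on it
- staple_box: yellow staple box lying in the basket, 40x78x30 mm; leave it in there. Origin: centre of its underside
- stapler: red and black stapler on the left of the desk, 34x139x52 mm; leave alone
- stamp: wooden hand stamp standing behind the work area, 27x48x66 mm; leave alone
- calculator: dark calculator lying at the front edge, left of the work, 128x78x16 mm; leave alone
There are look-alikes about, which are no part of the job. What is shaped like the part that bears dock_floor but red is not meant. Leave any yellow look-alike of the part that bears cap_knob alone.

How it is judged:
By the outcome, as a careful person would: the job done as asked, in the order asked, and still so for the second after the job is handed in, while the arm keeps its last pose, push and grip.
It also fails if it takes over 61 s, if anything falls off the work surface, if the arm or the gripper's body presses on something with over 40 N, if the wrist force passes 120 N, or if a joint passes its speed limit or range.

### The arm

A 6-joint arm with a two-finger parallel gripper is mounted at the origin on a cart in front of the work surface, level with it; the furniture and walls round the work are solid. World frame = base frame: x ahead of the robot, y to its left, z up, the work surface at z = 0. Lengths are in m, angles in rad, forces in N, time in s.
With the tool pointing down it reaches from about 0.425 to 0.95 m from the base axis. Payload 14.7 kg.
Tool frame: the origin (TCP) lies on the centre line of the jaws, within the pads' length; the fingertips stand 25 mm ahead of it and the grasp point (between the pads) lies 6 mm ahead of it; y points along the fingers, z is the direction in which the jaws open and shut, and the axes are right-handed (so a half turn about y gives the same grasp; the last joint's range is limited). The gripper opens to 85 mm and grips with 20 to 120 N. Pads are 22 mm wide; open, the fingers measure 114 mm over their backs; the gripper's body (76 mm by 85 mm) begins 54 mm behind the grasp point. The pads swing forward as they close: fully open they stand 13 mm farther back than shut.
Start: joints at [1.126, 0.48, 1.596, -0, 1.065, -0.047], TCP at [0.252, 0.599, 0.256] pointing down, gripper open.
Joint ranges: [-2.75, 2.75], [-0.82, 2.05], [0.23, 2.67], [-1.56, 4.7], [0.09, 2.69], [-2.92, 2.92]. Speed limits (rad/s): [1.89, 1.89, 2.39, 3.01, 3.01, 3.01].

### API

Orientations are given as a unit quaternion [x, y, z, w].
In Python, from cell import * gives the robot as it stands.
- The arm moves only by the tool move_arm, never from a script. Its argument "plan" is a list of rows, each a list of 3 entries, a list of its own where there are three numbers: the shift along the tool's x, y, z in mm, then the turn, a rotation vector about the tool's x, y, z in degrees, then the opening, from 0 (shut) to 1 (fully open). A call has 1 to 20 rows; each row shifts and turns the commanded pose from where the row before left it, along the tool's axes as they then stand; what a row does not reach is not made up. A row lasts 1/10 s, in which the tool goes at most 50 mm and 8.59 degrees, less where a joint would pass 70% of its speed; a pose out of reach is approached as far as the arm can. A call is refused whole if a number of a shift passes 50 or a number of a turn 8.59, either way. A call with a gripper value outside its range is refused whole. The fingers move at their own pace and stop on an object; "squeeze" is the grip in N (left out, the last holds). Time passes only in rows, so rows that do not move let the fingers close. It gives the time, the measured TCP pose, the force and the opening at its end, in the units of the state.
- get_obs(): the state, without advancing time (a new reading comes with each control period).
- get_image(name): name is "scene" or "top" or "wrist"; returns a dict with "img" (420x560x3 uint8, red, green, blue), "z_map" (420x560 float32, m along the optical axis (not along the pixel's ray), 0 where there is no reading), "fx", "fy", "cx", "cy" (pixels), "camera_from_world" (4x4, takes a point from world to camera coordinates); the wrist camera has in their place "mount" (4x4, takes a point from camera to tool coordinates, whose origin is the TCP and whose axes are the tool frame's). Camera axes: x right, y down, z forward; pixel columns grow to the right and rows downward; lengths in m; the calibration is good to about 2 mm. A picture is of the moment at which its call begins: read the wrist's pose just before it.
- close_job(): hands the job in, once; it reports no verdict.
The state is a dict: "clock": time; "joint_pos": joint angles; "joint_vel": joint speeds; "effort": joint torques, N m; "position": TCP position; "tcp_rot": TCP orientation; "force": force on the tool from outside, world axes, zero at the start; "moment": the same for the moment, N m; "width": opening from 0.0 (shut) to 1.0 (fully open).
Only numpy, scipy, OpenCV 4.12 (cv2) and the standard library are available. Lean on these libraries where they do the work, as an engineer would, in place of code of your own. Each camera call takes 0.05 s, during which the arm holds its last target.

## Working session

There is one attempt and no reset: what is moved stays moved. The work goes in short steps, Python scripts to look and compute and a tool call to move; the robot and the scene stay as the last step left them, time stands still between calls to the robot, and variables do not carry over. Pictures are saved under pics/ and viewed, and the job is handed in when it is done.

Besides the shell and the picture viewer there is one more tool, called after "Emit:" by a JSON object that holds its "api" and its "payload", one argument or row to a line. move_arm: Moves the arm, as the interface text tells. Its arguments: {"type":"object","properties":{"plan":{"type":"array","items":{"type":"array"}},"squeeze":{"type":"number"}},"required":["plan"]}

```bash
ls; mkdir -p pics; cat > h.py <<'E'
from cell import *
import numpy as np, cv2
from scipy.spatial.transform import Rotation as R
def T_tool(o):
    T=np.eye(4);T[:3,:3]=R.from_quat(o["tcp_rot"]).as_matrix();T[:3,3]=o["position"];return T
def grab(name):
    o=get_obs(); d=get_image(name)
    d["wfc"]=np.linalg.inv(d["camera_from_world"]) if name!="wrist" else T_tool(o)@d["mount"]
    return d
def cloud(d):
    z=d["z_map"];v,u=np.indices(z.shape)
    p=np.stack([(u-d["cx"])/d["fx"]*z,(v-d["cy"])/d["fy"]*z,z],-1)
    w=p@d["wfc"][:3,:3].T+d["wfc"][:3,3]; w[z==0]=np.nan
    return w
def save(d,n,s=1): cv2.imwrite("pics/"+n+".png",cv2.resize(d["img"][:,:,::-1],None,fx=s,fy=s))
E
python3 - <<'E'
from h import *
print(get_obs())
import pickle
for n in("scene","top","wrist"):
    d=grab(n); save(d,n+"0",1.4); pickle.dump(d,open(n+"0.pkl","wb")); print(n,d["wfc"].round(3).tolist(),d["fx"])
E
```

```text
pics
{'clock': 0.0, 'joint_pos': array([ 1.12638764e+00,  4.80796524e-01,  1.59688388e+00,  2.94683553e-05,
        1.06506071e+00, -4.65966152e-02]), 'joint_vel': array([ 8.85793860e-05,  1.53760277e-03,  1.48472740e-03,  2.23884074e-04,
       -4.47973478e-05, -1.52265768e-03]), 'effort': array([ 4.09348086e-04, -9.50644398e+01, -4.30198503e+01,  3.79706817e-04,
        1.19538451e-02, -1.89114098e-05]), 'position': array([0.25162114, 0.59891707, 0.25569155]), 'tcp_rot': array([ 0.69355553, -0.13983467,  0.13961962, -0.69277222]), 'force': array([-0.73750734, -0.24135427, -0.82246718]), 'moment': array([-0.02115831, -0.04501082, -0.04493645]), 'width': 0.9997941730289932}
scene [[0.497, -0.645, 0.581, -0.232], [-0.868, -0.365, 0.337, -0.408], [-0.006, -0.671, -0.741, 0.946], [0.0, 0.0, 0.0, 1.0]] 449.4252710114968
top [[0.012, -0.998, 0.063, 0.402], [-1.0, -0.012, -0.009, -0.019], [0.01, -0.063, -0.998, 1.154], [0.0, 0.0, 0.0, 1.0]] 412.7069037861353
wrist [[0.388, 0.887, 0.251, 0.188], [0.922, -0.373, -0.106, 0.626], [-0.0, 0.272, -0.962, 0.374], [0.0, 0.0, 0.0, 1.0]] 305.2012156246743
```

View pics/scene0.png

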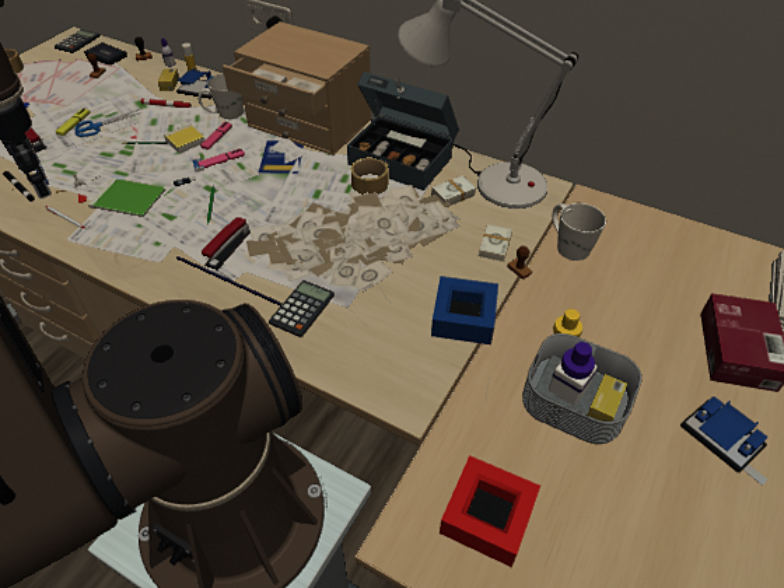

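View pics/top0.png

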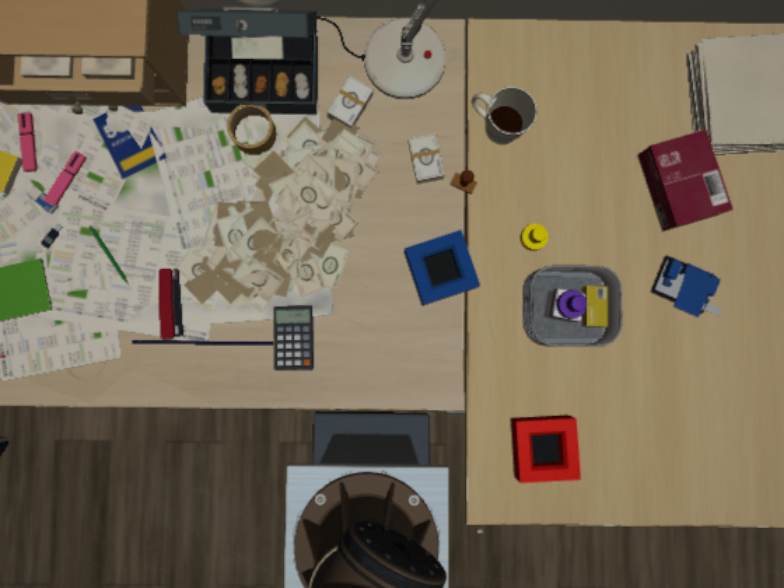

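Candidates in the top picture (shown at 1.4×): caps are purple (572,303) on the white canister in the basket, and yellow (535,237), a look-alike to leave. Docks are blue (441,268), which is the one meant, and red (546,449), which isn't. I'll confirm in an enlarged crop and measure.

```bash
cat > m.py <<'E'
from h import *
import pickle
ds={n:pickle.load(open(n+"0.pkl","rb")) for n in("scene","top")}
t=ds["top"]["img"][140:260,280:460,::-1]; s=ds["scene"]["img"][185:325,300:470,::-1]
cv2.imwrite("pics/crop0.png",np.hstack([cv2.resize(t,(400,267)),cv2.resize(s,(324,267))]))
for n,d in ds.items():
    w=cloud(d); hsv=cv2.cvtColor(d["img"],cv2.COLOR_RGB2HSV); H,S,V=[hsv[...,i].astype(int) for i in range(3)]
    x,y,z=w[...,0],w[...,1],w[...,2]
    pur=(H>120)&(H<150)&(S>100)&(x>.2)&(x<.75)&(z>.05)&(y<-.1)
    p=w[pur]; print(n,"purple n",len(p),"zmax",np.percentile(p[:,2],[2,50,98]).round(4))
    kn=p[p[:,2]>np.percentile(p[:,2],98)-.006]; print(" knobtop",kn.mean(0).round(4),(kn.min(0)).round(4),kn.max(0).round(4))
    bl=(H>100)&(H<120)&(S>120)&(x>.35)&(x<.75)&(y<.05)&(y>-.3)&(z>.042)&(z<.06)
    n_,lab,st,c=cv2.connectedComponentsWithStats(bl.astype(np.uint8)); k=1+np.argmax(st[1:,4]); q=w[lab==k]
    r=cv2.minAreaRect((q[:,:2]*1000).astype(np.float32)); print(" dock top",len(q),np.median(q[:,2]).round(4),r)
    # hole
    c0=np.array(r[0])/1000
    dk=(np.hypot(x-c0[0],y-c0[1])<.04)&(z<.03); print(" floor",np.median(z[dk]).round(4),w[dk].mean(0).round(4))
    # canister white top
    wh=(S<60)&(V>110)&(z>.06)&(z<.09)&(np.hypot(x-kn.mean(0)[0],y-kn.mean(0)[1])<.05)
    q=w[wh]; print(" white",len(q), np.median(q[:,2]) if len(q) else None, cv2.minAreaRect((q[:,:2]*1000).astype(np.float32)) if len(q)>5 else None)
    ba=(np.hypot(x-kn.mean(0)[0],y-kn.mean(0)[1])<.17)&(z>.055)&(z<.078)&(S<60)
    q=w[ba]; print(" basket",cv2.minAreaRect((q[:,:2]*1000).astype(np.float32)),np.percentile(q[:,2],98))
    ye=(H>20)&(H<33)&(S>150)&(z>.01)&(np.hypot(x-kn.mean(0)[0],y-kn.mean(0)[1])<.1)
    q=w[ye]; print(" yellow",q.mean(0),q.max(0),q.min(0))
    print(" px spur", np.argwhere(pur).mean(0))
E
python3 m.py
```

```text
scene purple n 483 zmax [0.0638 0.1026 0.1354]
 knobtop [ 0.467  -0.3732  0.1334] [ 0.4543 -0.3864  0.1295] [ 0.4804 -0.36    0.1371]
 dock top 1042 0.0495 ((539.4569702148438, -139.3838653564453), (117.14508819580078, 113.99354553222656), 19.124963760375977)
 floor 0.0166 [ 0.5563 -0.134   0.0178]
 white 89 0.08104245395657217 ((467.1861267089844, -373.060791015625), (52.30440139770508, 51.887672424316406), 79.25823211669922)
 basket ((467.2840576171875, -390.39447021484375), (156.48573303222656, 172.4572296142578), 0.1326945275068283) 0.0763408250616441
 yellow [ 0.45941259 -0.43722202  0.04365154] [ 0.54170883 -0.33771826  0.07038675] [ 0.42779916 -0.45807203  0.02097425]
 px spur [258.08074534 412.75362319]
top purple n 325 zmax [0.0985 0.1047 0.1375]
 knobtop [ 0.4691 -0.3731  0.1346] [ 0.4549 -0.3867  0.1316] [ 0.4823 -0.3596  0.1392]
 dock top 1326 0.0502 ((541.0040283203125, -140.19993591308594), (114.24745178222656, 114.94063568115234), 18.598474502563477)
 floor 0.0169 [ 0.5433 -0.1425  0.0172]
 white 72 0.08198358820191975 ((469.24639892578125, -373.5887145996094), (52.66145706176758, 52.98155975341797), 77.7311782836914)
 basket ((467.6656188964844, -390.87017822265625), (150.968017578125, 173.87808227539062), 0.6138274073600769) 0.07564070314121474
 yellow [ 0.46638347 -0.43833058  0.04619077] [ 0.50803419 -0.41754815  0.05197969] [ 0.43245317 -0.4605943   0.02910392]
 px spur [216.86153846 408.17538462]
```

```bash
ls pics
```

```text
crop0.png
scene0.png
top0.png
wrist0.png
```

View pics/crop0.png

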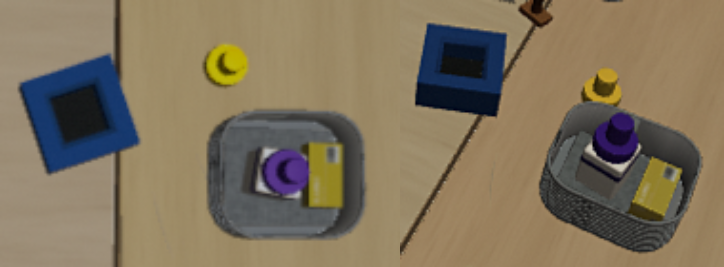

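Crop confirms: the purple cap sits on the white canister in the basket's free half, next to the yellow staple box. The blue dock is at crop (78,112), and the loose yellow cap at (227,63). Both views agree within 2 mm: knob axis (0.468,-0.373), top 0.134; dock (0.540,-0.140), yaw 19°; canister yaw about -11.5°.

```bash
cat > p.py <<'E'
from h import *
# simulate rows, report pose: pos + yaw of tool z, tilt
def sim(rows,T=None):
    T=T_tool(get_obs()) if T is None else T.copy()
    for s,t in rows:
        p=T[:3,:3]@(np.array(s)/1000.0); T[:3,3]+=p; T[:3,:3]=T[:3,:3]@R.from_rotvec(np.deg2rad(t)).as_matrix()
    return T
def desc(T): 
    z=T[:3,2]; y=T[:3,1]
    return dict(pos=T[:3,3].round(4).tolist(),yawz=round(float(np.degrees(np.arctan2(z[1],z[0]))),2),down=y.round(4).tolist())
def to(goal,yawz=None,T=None):
    "tool-frame shift (mm) and rotvec (deg) to reach goal w/ tool y straight down"
    T=T_tool(get_obs()) if T is None else T
    a=np.deg2rad(desc(T)["yawz"] if yawz is None else yawz)
    z=np.array([np.cos(a),np.sin(a),0]);y=np.array([0,0,-1.]);x=np.cross(y,z)
    G=np.stack([x,y,z],1)
    return (T[:3,:3].T@(np.array(goal)-T[:3,3])*1000).round(1), np.degrees(R.from_matrix(T[:3,:3].T@G).as_rotvec()).round(2)
def st():
    o=get_obs();print(round(o["clock"],2),desc(T_tool(o)),"q",o["joint_pos"].round(3).tolist(),"F",o["force"].round(1).tolist(),"M",o["moment"].round(2).tolist(),"w",round(o["width"],3))
E
python3 - <<'E'
from p import *
st(); T=T_tool(get_obs());print(T.round(3).tolist())
print(to((0.25162,0.59892,.256)))
for sx in(46,):
  for sz in (-4,0,4):
    for s in (1,-1):
      print(sx,sz,s,desc(sim([([s*sx,0,sz],[0,4.4,0])]*24)))
      print('z',sx,sz,s,desc(sim([([sz,0,s*sx],[0,4.4,0])]*24)))
E
```

```text
0.15 {'pos': [0.2517, 0.599, 0.2558], 'yawz': 67.21, 'down': [-0.0004, -0.0008, -1.0]} q [1.126, 0.481, 1.597, -0.0, 1.065, -0.047] F [0.5, -0.4, 0.5] M [-0.04, 0.05, 0.03] w 1.002
[[0.922, -0.0, 0.387, 0.252], [-0.387, -0.001, 0.922, 0.599], [-0.0, -1.0, -0.001, 0.256], [0.0, 0.0, 0.0, 1.0]]
(array([-0. , -0.2, -0.1]), array([ 0.05, -0.  , -0.  ]))
46 -4 1 {'pos': [0.445, -0.3394, 0.2565], 'yawz': -38.39, 'down': [-0.0004, -0.0008, -1.0]}
z 46 -4 1 {'pos': [1.1426, 0.9514, 0.2552], 'yawz': -38.39, 'down': [-0.0004, -0.0008, -1.0]}
46 -4 -1 {'pos': [-0.1007, 1.4899, 0.2552], 'yawz': -38.39, 'down': [-0.0004, -0.0008, -1.0]}
z 46 -4 -1 {'pos': [-0.6867, 0.4057, 0.2563], 'yawz': -38.39, 'down': [-0.0004, -0.0008, -1.0]}
46 0 1 {'pos': [0.5245, -0.3157, 0.2565], 'yawz': -38.39, 'down': [-0.0004, -0.0008, -1.0]}
z 46 0 1 {'pos': [1.1663, 0.8718, 0.2552], 'yawz': -38.39, 'down': [-0.0004, -0.0008, -1.0]}
46 0 -1 {'pos': [-0.0212, 1.5137, 0.2552], 'yawz': -38.39, 'down': [-0.0004, -0.0008, -1.0]}
z 46 0 -1 {'pos': [-0.663, 0.3262, 0.2564], 'yawz': -38.39, 'down': [-0.0004, -0.0008, -1.0]}
46 4 1 {'pos': [0.604, -0.2919, 0.2564], 'yawz': -38.39, 'down': [-0.0004, -0.0008, -1.0]}
z 46 4 1 {'pos': [1.19, 0.7923, 0.2553], 'yawz': -38.39, 'down': [-0.0004, -0.0008, -1.0]}
46 4 -1 {'pos': [0.0584, 1.5374, 0.2551], 'yawz': -38.39, 'down': [-0.0004, -0.0008, -1.0]}
z 46 4 -1 {'pos': [-0.6393, 0.2466, 0.2565], 'yawz': -38.39, 'down': [-0.0004, -0.0008, -1.0]}
```

Emit:
{"api": "move_arm", "payload": {
  "plan": [
    [[24, 0, -1], [0, 2.2, 0], 1],
    [[48, 0, -2], [0, 4.4, 0], 1],
    [[48, 0, -2], [0, 4.4, 0], 1],
    [[48, 0, -2], [0, 4.4, 0], 1],
    [[48, 0, -2], [0, 4.4, 0], 1],
    [[48, 0, -2], [0, 4.4, 0], 1],
    [[48, 0, -2], [0, 4.4, 0], 1],
    [[48, 0, -2], [0, 4.4, 0], 1],
    [[48, 0, -2], [0, 4.4, 0], 1],
    [[48, 0, -2], [0, 4.4, 0], 1],
    [[48, 0, -2], [0, 4.4, 0], 1],
    [[48, 0, -2], [0, 4.4, 0], 1],
    [[48, 0, -2], [0, 4.4, 0], 1],
    [[48, 0, -2], [0, 4.4, 0], 1],
    [[48, 0, -2], [0, 4.4, 0], 1],
    [[48, 0, -2], [0, 4.4, 0], 1],
    [[48, 0, -2], [0, 4.4, 0], 1],
    [[48, 0, -2], [0, 4.4, 0], 1],
    [[24, 0, -1], [0, 4.4, 0], 1],
    [[0, 0, 0], [0, 0, 0], 1]
  ],
  "squeeze": 60
}}

```text
clock: 2.15
position: [0.6177, -0.1124, 0.256]
tcp_rot: [-0.433, 0.559, -0.559, 0.432]
force: [0.4, 0.7, 0.6]
width: 1.003
```

```bash
python3 - <<'E'
from p import *
st(); print(to((.468,-.373,.22),-42))
E
```

```text
2.15 {'pos': [0.6177, -0.1124, 0.256], 'yawz': -14.53, 'down': [-0.0006, -0.0005, -1.0]} q [-0.228, 0.45, 1.65, -0.001, 1.043, 0.026] F [0.4, 0.7, 0.6] M [0.06, -0.02, -0.01] w 1.003
(array([289.8,  36.3, -79.5]), array([2.000e-02, 2.747e+01, 4.000e-02]))
```

Emit:
{"api": "move_arm", "payload": {
  "plan": [
    [[20, 0, -6], [0, 0, 0], 1],
    [[38, 0, -10], [0, 0, 0], 1],
    [[38, 0, -10], [0, 0, 0], 1],
    [[38, 0, -10], [0, 0, 0], 1],
    [[38, 0, -10], [0, 0, 0], 1],
    [[38, 0, -11], [0, 0, 0], 1],
    [[38, 0, -11], [0, 0, 0], 1],
    [[27, 6, -8], [0, 0, 0], 1],
    [[15, 15, -4], [0, 5, 0], 1],
    [[0, 10, 0], [0, 7.5, 0], 1],
    [[0, 5, 0], [0, 7.5, 0], 1],
    [[0, 0, 0], [0, 7.5, 0], 1],
    [[0, 0, 0], [0, 0, 0], 1],
    [[0, 0, 0], [0, 0, 0], 1]
  ]
}}

```text
clock: 3.55
position: [0.4702, -0.3702, 0.2203]
tcp_rot: [-0.291, 0.644, -0.644, 0.291]
force: [-0.5, 0.2, 0.1]
width: 1.002
```

```bash
python3 - <<'E'
from p import *
st(); d=grab("wrist"); save(d,"wrist1",1.4)
w=cloud(d); hsv=cv2.cvtColor(d["img"],cv2.COLOR_RGB2HSV); H,S,V=[hsv[...,i].astype(int) for i in range(3)]
x,y,z=w[...,0],w[...,1],w[...,2]
pur=(H>120)&(H<150)&(S>100)
k=w[pur&(z>.126)&(z<.145)]; print("knob",len(k),cv2.minEnclosingCircle((k[:,:2]*1000).astype(np.float32)),np.median(k[:,2]))
k=w[pur&(z>.095)&(z<.108)]; print("skirt",len(k),cv2.minEnclosingCircle((k[:,:2]*1000).astype(np.float32)),np.median(k[:,2]))
wh=(S<60)&(V>110)&(z>.074)&(z<.09)&(np.hypot(x-.468,y+.373)<.045)
q=w[wh]; print(len(q),cv2.minAreaRect((q[:,:2]*1000).astype(np.float32)),np.median(q[:,2]))
print(to((.468,-.373,.132),-42))
E
```

```text
3.55 {'pos': [0.4702, -0.3702, 0.2203], 'yawz': -41.39, 'down': [0.0, 0.0001, -1.0]} q [-0.718, 0.447, 1.756, 0.0, 0.939, 0.005] F [-0.5, 0.2, 0.1] M [-0.03, 0.01, 0.01] w 1.002
knob 1205 ((468.5915832519531, -372.83807373046875), 14.624285697937012) 0.1345247477114909
skirt 1641 ((469.5136413574219, -373.30645751953125), 26.585098266601562) 0.10264527375463248
683 ((468.81927490234375, -372.7480163574219), (53.42064666748047, 53.641841888427734), 79.52484893798828) 0.08181785514967088
(array([ 3.5, 88.4,  0.1]), array([-0.01,  0.59, -0.  ]))
```

View pics/wrist1.png

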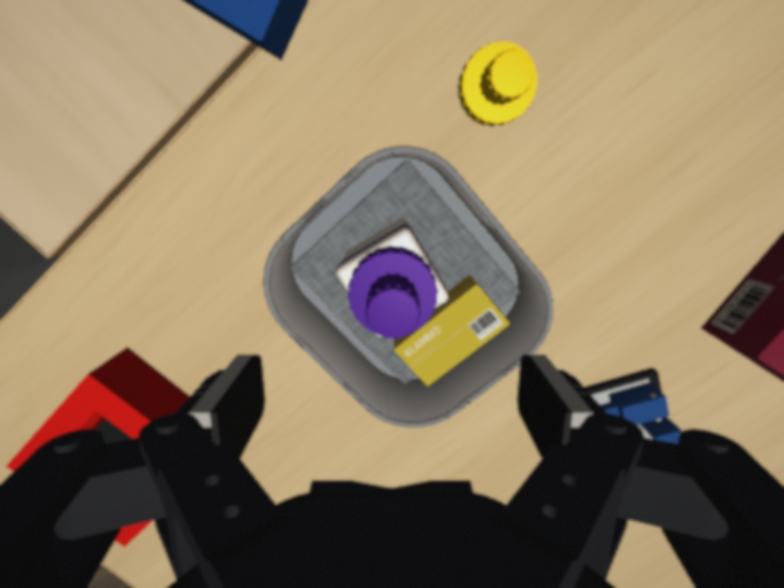

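The wrist view shows the knob at (393,305), centred left–right between the open jaws. The canister's body is free of the staple box. Descending to grip.

Emit:
{"api": "move_arm", "payload": {
  "plan": [
    [[3, 15, 1], [0, 0, 0], 1],
    [[0, 25, 0], [0, 0, 0], 1],
    [[0, 25, 0], [0, 0, 0], 1],
    [[0, 15, 0], [0, 0, 0], 1],
    [[0, 8, 0], [0, 0, 0], 1],
    [[0, 0, 0], [0, 0, 0], 1],
    [[0, 0, 0], [0, 0, 0], 0.5],
    [[0, 0, 0], [0, 0, 0], 0.3],
    [[0, 0, 0], [0, 0, 0], 0.1],
    [[0, 0, 0], [0, 0, 0], 0],
    [[0, 0, 0], [0, 0, 0], 0],
    [[0, 0, 0], [0, 0, 0], 0],
    [[0, 0, 0], [0, 0, 0], 0]
  ],
  "squeeze": 60
}}

```text
clock: 4.9
position: [0.4688, -0.3738, 0.1331]
tcp_rot: [0.289, -0.645, 0.646, -0.29]
force: [-1.9, 1.9, 8.3]
width: 0.307
```

```bash
python3 - <<'E'
from p import *
st()
E
```

```text
4.9 {'pos': [0.4688, -0.3738, 0.1331], 'yawz': -41.69, 'down': [0.0007, -0.0007, -1.0]} q [-0.724, 0.556, 1.824, -0.0, 0.76, 0.004] F [-1.9, 1.9, 8.3] M [0.21, 0.22, 0.02] w 0.307
```

Emit:
{"api": "move_arm", "payload": {
  "plan": [
    [[0, -5, 0], [0, 0, 0], 0],
    [[0, -10, 0], [0, 0, 0], 0],
    [[0, -20, 0], [0, 0, 0], 0],
    [[0, -25, 0], [0, 0, 0], 0],
    [[0, -25, 0], [0, 0, 0], 0],
    [[0, -15, 0], [0, 0, 0], 0],
    [[0, -8, 0], [0, 0, 0], 0],
    [[0, 0, 0], [0, 0, 0], 0],
    [[0, 0, 0], [0, 0, 0], 0]
  ]
}}

```text
clock: 5.8
position: [0.4683, -0.3733, 0.2398]
tcp_rot: [-0.289, 0.645, -0.645, 0.289]
force: [0.6, -0.0, -3.8]
width: 0.303
```

```bash
python3 - <<'E'
from p import *
st()
d=grab("wrist"); save(d,"wrist2",1.0); d=grab("scene"); save(d,"scene2",1.4)
for a in(-12.0,): print(to((.541,-.140,.233),a))
E
```

```text
5.8 {'pos': [0.4683, -0.3733, 0.2398], 'yawz': -41.69, 'down': [-0.0006, 0.0005, -1.0]} q [-0.724, 0.426, 1.735, -0.0, 0.981, 0.004] F [0.6, -0.0, -3.8] M [-0.01, -0.03, 0.01] w 0.303
(array([-222.6,    6.5, -100.7]), array([  0.09, -29.69,  -0.03]))
```

View pics/scene2.png

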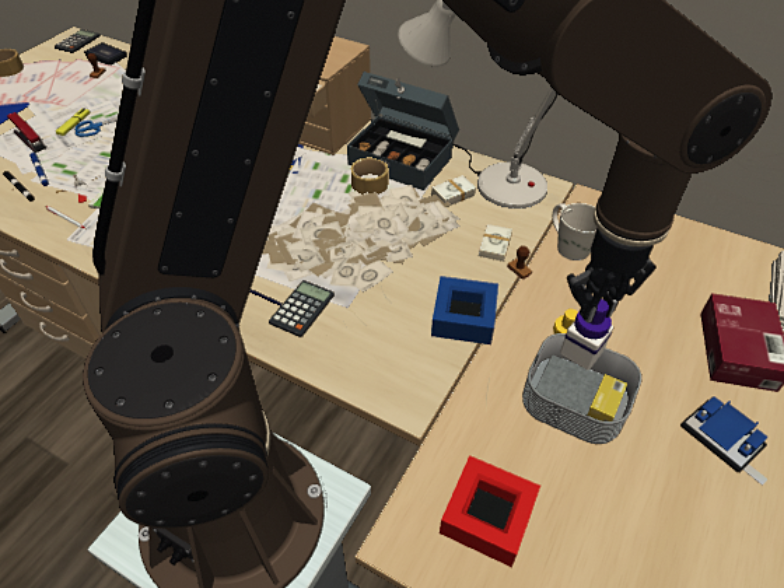

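View pics/wrist2.png

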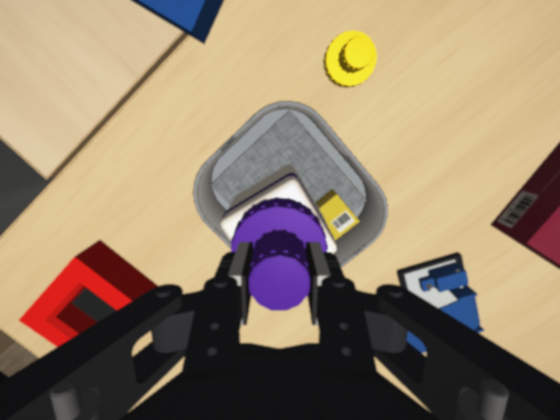

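The scene view shows the canister lifted out by its cap at (585,340), with the staple box still in the basket at (608,397). Now carrying it over the dock.

Emit:
{"api": "move_arm", "payload": {
  "plan": [
    [[-12, 0, -5], [0, 0, 0], 0],
    [[-25, 0, -11], [0, 0, 0], 0],
    [[-37, 0, -17], [0, 0, 0], 0],
    [[-37, 0, -17], [0, 0, 0], 0],
    [[-37, 0, -17], [0, 0, 0], 0],
    [[-37, 0, -17], [0, 0, 0], 0],
    [[-25, 0, -11], [0, 0, 0], 0],
    [[-12, 0, -6], [0, 0, 0], 0],
    [[0, 0, 0], [0, -3, 0], 0],
    [[0, 0, 0], [0, -5, 0], 0],
    [[0, 0, 0], [0, -6, 0], 0],
    [[0, 0, 0], [0, -6, 0], 0],
    [[0, 0, 0], [0, -6, 0], 0],
    [[0, 0, 0], [0, -3, 0], 0],
    [[0, 0, 0], [0, 0, 0], 0],
    [[0, 0, 0], [0, 0, 0], 0]
  ]
}}

```text
clock: 7.5
position: [0.5407, -0.1407, 0.24]
tcp_rot: [-0.441, 0.553, -0.553, 0.441]
force: [-0.3, 0.2, -2.7]
width: 0.306
```

```bash
cat > dk.py <<'E'
from p import *
import sys
st()
n=sys.argv[1]
for cam in("wrist","top"):
    d=grab(cam); save(d,cam+n,1.4)
    w=cloud(d); hsv=cv2.cvtColor(d["img"],cv2.COLOR_RGB2HSV); H,S,V=[hsv[...,i].astype(int) for i in range(3)]
    x,y,z=w[...,0],w[...,1],w[...,2]
    near=np.hypot(x-.54,y+.14)<.1
    bl=near&(H>100)&(H<120)&(S>120)&(z>.042)&(z<.06)
    q=w[bl]; print(cam,"dock",len(q),cv2.minAreaRect((q[:,:2]*1000).astype(np.float32)),np.median(q[:,2]))
    wh=(S<60)&(V>90)&(z>.06)&near
    q=w[wh]
    if len(q)>20:
        print("zs",np.percentile(q[:,2],[5,50,95]).round(4)); zm=np.percentile(q[:,2],90); q=q[q[:,2]>zm-.006]
        print("white top",len(q),cv2.minAreaRect((q[:,:2]*1000).astype(np.float32)),np.median(q[:,2]))
E
python3 dk.py 3
```

```text
7.5 {'pos': [0.5407, -0.1407, 0.24], 'yawz': -12.81, 'down': [-0.0004, 0.0001, -1.0]} q [-0.309, 0.371, 1.826, -0.0, 0.945, -0.085] F [-0.3, 0.2, -2.7] M [0.04, 0.05, 0.01] w 0.306
wrist dock 5706 ((540.7494506835938, -139.51693725585938), (112.60633850097656, 113.1936264038086), 18.763477325439453) 0.05058031230039109
zs [0.1405 0.1881 0.3068]
white top 350 ((542.8155517578125, -132.79177856445312), (7.354999542236328, 98.40219116210938), 77.20702362060547) 0.3066910162076896
top dock 320 ((519.1550903320312, -132.37696838378906), (154.70095825195312, 76.81617736816406), 69.90254974365234) 0.05057660619061899
zs [0.1872 0.3146 0.6189]
white top 13 ((509.28216552734375, -124.02836608886719), (170.0934600830078, 19.172893524169922), 42.53491973876953) 0.6176221309141402
```

View pics/wrist3.png

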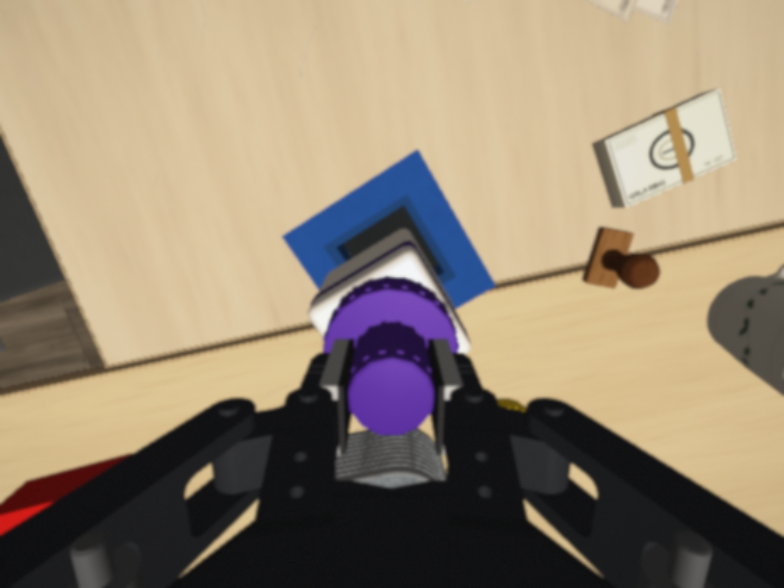

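```bash
python3 - <<'E'
from p import *
o=get_obs();d=grab("wrist");w=cloud(d);z=w[...,2]
hsv=cv2.cvtColor(d["img"],cv2.COLOR_RGB2HSV)
m=(np.hypot(w[...,0]-.5407,w[...,1]+.1407)<.045)&(z>.184)&(z<.193)&(hsv[...,1]<70)
q=w[m]; print(len(q),np.median(q[:,2]),cv2.minAreaRect((q[:,:2]*1000).astype(np.float32)))
m=(np.hypot(w[...,0]-.5407,w[...,1]+.1407)<.045)&(z>.184)&(z<.214)
q=w[m]; 
for c in (.5407,): print(len(q),cv2.minAreaRect((q[:,:2]*1000).astype(np.float32)))
print("tilt fit",np.linalg.lstsq(np.c_[q[q[:,2]<.193][:,:2],np.ones((q[:,2]<.193).sum())],q[q[:,2]<.193][:,2],rcond=None)[0])
# dock hole: pixels floor
E
```

```text
1398 0.1881130680756305 ((540.365478515625, -139.67059326171875), (54.166927337646484, 52.91584777832031), 18.343494415283203)
4398 ((540.365478515625, -139.67059326171875), (54.166927337646484, 52.91584777832031), 18.343494415283203)
tilt fit [-0.0046065  -0.00128285  0.19027972]
```

Canister (0.5404,-0.1397, yaw 18.3°) and dock (0.5407,-0.1395, yaw 18.8°) agree within 0.5 mm in the wrist view. Lowering.

Emit:
{"api": "move_arm", "payload": {
  "plan": [
    [[0, 10, 0], [0, -0.4, 0], 0],
    [[0, 20, 0], [0, 0, 0], 0],
    [[0, 20, 0], [0, 0, 0], 0],
    [[0, 10, 0], [0, 0, 0], 0],
    [[0, 6, 0], [0, 0, 0], 0],
    [[0, 6, 0], [0, 0, 0], 0],
    [[0, 6, 0], [0, 0, 0], 0],
    [[0, 6, 0], [0, 0, 0], 0],
    [[0, 6, 0], [0, 0, 0], 0],
    [[0, 6, 0], [0, 0, 0], 0],
    [[0, 4, 0], [0, 0, 0], 0],
    [[0, 0, 0], [0, 0, 0], 0],
    [[0, 0, 0], [0, 0, 0], 0]
  ]
}}

```text
clock: 8.95
position: [0.5409, -0.1407, 0.1403]
tcp_rot: [-0.444, 0.551, -0.551, 0.444]
force: [0.6, -0.3, -2.9]
width: 0.306
```

```bash
python3 - <<'E'
from p import *
st()
E
```

```text
8.95 {'pos': [0.5409, -0.1407, 0.1403], 'yawz': -12.29, 'down': [-0.0, 0.0, -1.0]} q [-0.309, 0.501, 1.914, -0.0, 0.727, -0.094] F [0.6, -0.3, -2.9] M [0.01, 0.0, 0.01] w 0.306
```

Emit:
{"api": "move_arm", "payload": {
  "plan": [
    [[0, 2, 0], [0, 0, 0], 0],
    [[0, 2, 0], [0, 0, 0], 0],
    [[0, 2, 0], [0, 0, 0], 0],
    [[0, 1, 0], [0, 0, 0], 0],
    [[0, 0, 0], [0, 0, 0], 0],
    [[0, 0, 0], [0, 0, 0], 0]
  ]
}}

```text
clock: 9.55
position: [0.541, -0.1407, 0.1334]
tcp_rot: [0.444, -0.551, 0.551, -0.444]
force: [0.1, -0.1, -0.8]
width: 0.309
```

```bash
python3 - <<'E'
from p import *
st()
d=grab("scene"); save(d,"scene4",1.0)
cv2.imwrite("pics/crop4.png",cv2.resize(d["img"][160:260,270:400,::-1],None,fx=5,fy=5))
E
```

```text
9.55 {'pos': [0.541, -0.1407, 0.1334], 'yawz': -12.29, 'down': [0.0003, -0.0001, -1.0]} q [-0.309, 0.511, 1.918, -0.0, 0.712, -0.094] F [0.1, -0.1, -0.8] M [0.03, -0.01, -0.01] w 0.309
```

View pics/crop4.png

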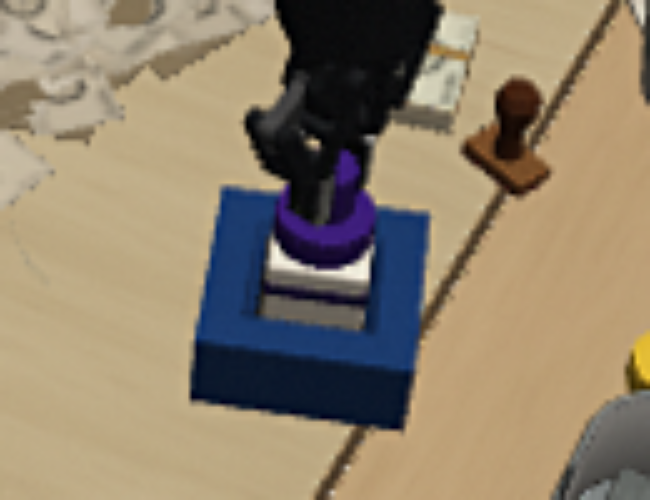

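Emit:
{"api": "move_arm", "payload": {
  "plan": [
    [[0, 1, 0], [0, 0, 0], 0],
    [[0, 0.5, 0], [0, 0, 0], 0],
    [[0, 0, 0], [0, 0, 0], 0]
  ]
}}

```text
clock: 9.9
position: [0.5411, -0.1407, 0.133]
tcp_rot: [0.443, -0.55, 0.551, -0.444]
force: [-4.8, 2.1, 21.4]
width: 0.307
```

```bash
python3 - <<'E'
from p import *
st()
E
```

```text
9.9 {'pos': [0.5411, -0.1407, 0.133], 'yawz': -12.29, 'down': [0.0011, -0.0004, -1.0]} q [-0.309, 0.512, 1.919, -0.0, 0.71, -0.094] F [-4.8, 2.1, 21.4] M [0.28, 0.96, -0.03] w 0.307
```

Firm contact at TCP z 0.133, the same height as in the basket (same floor level), so it's seated. I'll ease off and try anticlockwise first.

Emit:
{"api": "move_arm", "payload": {
  "plan": [
    [[0, -1, 0], [0, 0, 0], 0],
    [[0, 0, 0], [0, -4, 0], 0],
    [[0, 0, 0], [0, -4, 0], 0],
    [[0, 0, 0], [0, -4, 0], 0],
    [[0, 0, 0], [0, -4, 0], 0],
    [[0, 0, 0], [0, 0, 0], 0]
  ],
  "squeeze": 50
}}

```text
clock: 10.5
position: [0.5412, -0.1408, 0.1331]
tcp_rot: [-0.516, 0.483, -0.483, 0.516]
force: [-0.1, -0.5, 5.4]
width: 0.309
```

```bash
python3 - <<'E'
from p import *
st();st()
E
```

```text
10.5 {'pos': [0.5412, -0.1408, 0.1331], 'yawz': 3.79, 'down': [0.0009, -0.0003, -1.0]} q [-0.309, 0.512, 1.918, -0.0, 0.71, -0.375] F [-0.1, -0.5, 5.4] M [-0.04, -0.11, 0.04] w 0.309
10.5 {'pos': [0.5412, -0.1408, 0.1331], 'yawz': 3.79, 'down': [0.0009, -0.0003, -1.0]} q [-0.309, 0.512, 1.918, -0.0, 0.71, -0.375] F [-0.1, -0.5, 5.4] M [-0.04, -0.11, 0.04] w 0.309
```

Emit:
{"api": "move_arm", "payload": {
  "plan": [
    [[0, 0, 0], [0, -4, 0], 0],
    [[0, 0, 0], [0, -4, 0], 0],
    [[0, 0, 0], [0, 0, 0], 0]
  ]
}}

```text
clock: 10.8
position: [0.5412, -0.1407, 0.1331]
tcp_rot: [-0.548, 0.446, -0.447, 0.549]
force: [-0.4, 0.4, 4.6]
width: 0.307
```

```bash
python3 - <<'E'
from p import *
st();print(T_tool(get_obs())[:3,:3].T@get_obs()["moment"])
E
```

```text
10.8 {'pos': [0.5412, -0.1407, 0.1331], 'yawz': 11.73, 'down': [0.0007, -0.0002, -1.0]} q [-0.309, 0.512, 1.919, -0.0, 0.711, -0.513] F [-0.4, 0.4, 4.6] M [0.02, -0.05, 0.11] w 0.307
[ 0.050353   -0.11377949  0.01008997]
```

Emit:
{"api": "move_arm", "payload": {
  "plan": [
    [[0, 0, 0], [0, -6, 0], 0],
    [[0, 0, 0], [0, -6, 0], 0]
  ]
}}

```text
clock: 11.0
position: [0.5412, -0.1407, 0.1331]
tcp_rot: [-0.592, 0.386, -0.386, 0.592]
force: [-0.0, 0.0, 4.6]
width: 0.302
```

```bash
python3 - <<'E'
from p import *
st()
E
```

```text
11.0 {'pos': [0.5412, -0.1407, 0.1331], 'yawz': 23.79, 'down': [0.0007, -0.0002, -1.0]} q [-0.309, 0.512, 1.919, 0.0, 0.711, -0.724] F [-0.0, 0.0, 4.6] M [0.02, -0.05, -0.11] w 0.302
```

At 36° the moment is about 0.1 N m, with no stop. Anticlockwise is the free way, so I'm continuing to about 86°.

Emit:
{"api": "move_arm", "payload": {
  "plan": [
    [[0, 0, 0], [0, -6, 0], 0],
    [[0, 0, 0], [0, -6, 0], 0],
    [[0, 0, 0], [0, -6, 0], 0],
    [[0, 0, 0], [0, -6, 0], 0],
    [[0, 0, 0], [0, -6, 0], 0],
    [[0, 0, 0], [0, -6, 0], 0],
    [[0, 0, 0], [0, -6, 0], 0],
    [[0, 0, 0], [0, -6, 0], 0],
    [[0, 0, 0], [0, -2, 0], 0]
  ]
}}

```text
clock: 11.9
position: [0.5412, -0.1407, 0.1331]
tcp_rot: [0.7, -0.099, 0.1, -0.7]
force: [0.7, -0.1, 5.7]
width: 0.309
```

```bash
python3 - <<'E'
from p import *
st()
E
```

```text
11.9 {'pos': [0.5412, -0.1407, 0.1331], 'yawz': 73.8, 'down': [0.0008, -0.0002, -1.0]} q [-0.309, 0.512, 1.918, 0.0, 0.71, -1.597] F [0.7, -0.1, 5.7] M [0.06, -0.03, 0.02] w 0.309
```

Lift gently a little and check the weight.

Emit:
{"api": "move_arm", "payload": {
  "plan": [
    [[0, -2, 0], [0, 0, 0], 0],
    [[0, -3, 0], [0, 0, 0], 0],
    [[0, -3, 0], [0, 0, 0], 0],
    [[0, -4, 0], [0, 0, 0], 0],
    [[0, -3, 0], [0, 0, 0], 0],
    [[0, 0, 0], [0, 0, 0], 0],
    [[0, 0, 0], [0, 0, 0], 0]
  ]
}}

```text
clock: 12.6
position: [0.5409, -0.1407, 0.1479]
tcp_rot: [0.7, -0.1, 0.1, -0.7]
force: [0.4, -0.3, -1.3]
width: 0.307
```

```bash
python3 - <<'E'
from p import *
st()
d=grab("scene")
cv2.imwrite("pics/crop5.png",cv2.resize(d["img"][160:260,270:400,::-1],None,fx=5,fy=5))
st()
E
```

```text
12.6 {'pos': [0.5409, -0.1407, 0.1479], 'yawz': 73.7, 'down': [0.0002, -0.0001, -1.0]} q [-0.309, 0.49, 1.908, -0.0, 0.743, -1.595] F [0.4, -0.3, -1.3] M [-0.02, -0.05, 0.01] w 0.307
12.65 {'pos': [0.5408, -0.1406, 0.1478], 'yawz': 73.7, 'down': [-0.0001, 0.0, -1.0]} q [-0.309, 0.49, 1.909, -0.0, 0.743, -1.595] F [0.4, -0.9, -1.0] M [-0.04, 0.08, -0.01] w 0.306
```

View pics/crop5.png

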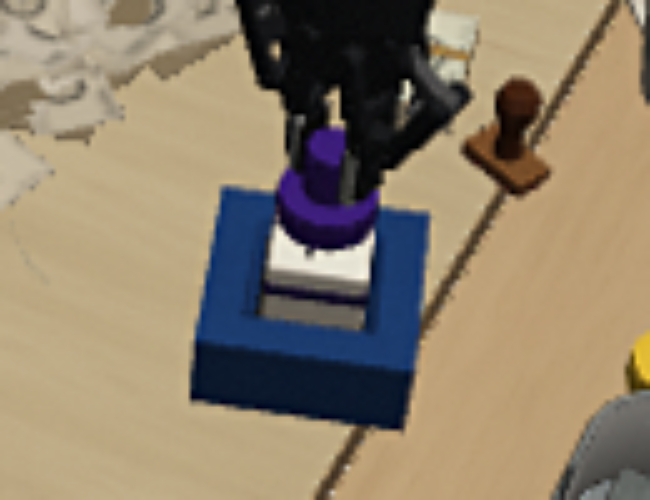

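The cap is rising and the canister stays put: its purple band is still at crop (315,297), and the force is about 1 N. Lifting on.

Emit:
{"api": "move_arm", "payload": {
  "plan": [
    [[0, -5, 0], [0, 0, 0], 0],
    [[0, -10, 0], [0, 0, 0], 0],
    [[0, -15, 0], [0, 0, 0], 0],
    [[0, -20, 0], [0, 0, 0], 0],
    [[0, -20, 0], [0, 0, 0], 0],
    [[0, -15, 0], [0, 0, 0], 0],
    [[0, -8, 0], [0, 0, 0], 0],
    [[0, 0, 0], [0, 0, 0], 0],
    [[0, 0, 0], [0, 0, 0], 0],
    [[0, 0, 0], [0, 0, 0], 0]
  ]
}}

```text
clock: 13.65
position: [0.5404, -0.1405, 0.2401]
tcp_rot: [-0.7, 0.101, -0.1, 0.7]
force: [0.7, 0.3, 0.0]
width: 0.31
```

```bash
python3 - <<'E'
from p import *
st()
d=grab("scene"); save(d,"scene6",1.4)
cv2.imwrite("pics/crop6.png",cv2.resize(d["img"][130:260,250:420,::-1],None,fx=4,fy=4))
w=cloud(d); x,y,z=[w[...,i] for i in range(3)]
hsv=cv2.cvtColor(d["img"],cv2.COLOR_RGB2HSV)
m=(np.hypot(x-.541,y+.14)<.045)&(hsv[...,1]<60)&(hsv[...,2]>110)&(z>.06)&(z<.12)
q=w[m];print("top of body",len(q),np.percentile(q[:,2],[50,90,98]).round(4)); t=q[(q[:,2]>.076)&(q[:,2]<.09)]
print(len(t),np.median(t[:,2]),cv2.minAreaRect((t[:,:2]*1000).astype(np.float32)))
d=grab("wrist"); save(d,"wrist6",1.4)
E
```

```text
13.65 {'pos': [0.5404, -0.1405, 0.2401], 'yawz': 73.71, 'down': [-0.0012, 0.0003, -1.0]} q [-0.309, 0.371, 1.826, -0.0, 0.946, -1.595] F [0.7, 0.3, 0.0] M [-0.03, -0.05, 0.0] w 0.31
top of body 263 [0.0814 0.0843 0.0961]
248 0.08131423047909159 ((540.0840454101562, -140.7281036376953), (54.699974060058594, 52.75348663330078), 20.67649269104004)
```

View pics/crop6.png

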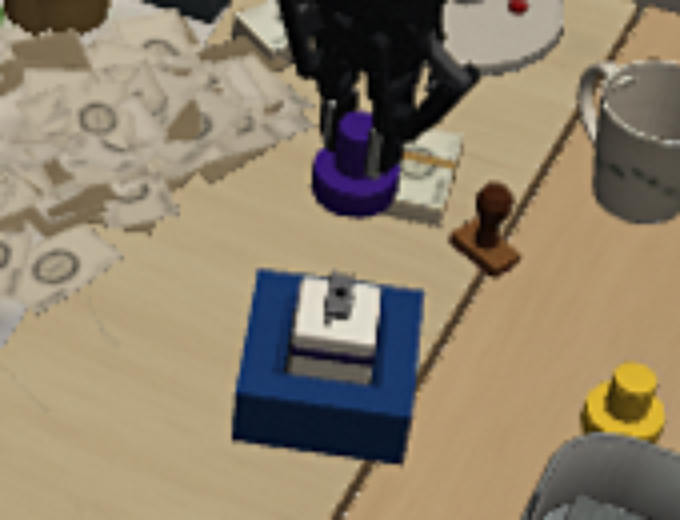

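View pics/scene6.png

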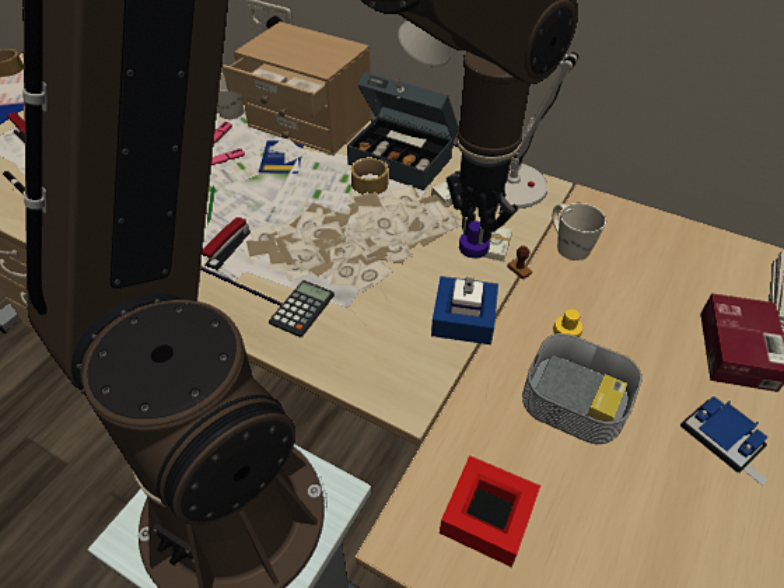

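The cap is in the gripper, about 107 mm up at crop (355,165). The open canister stands in the blue dock with its body top at 0.081–0.082 m, as expected when seated. The stapler, stamp, calculator, staple box and yellow cap are where they were. Handing in.

```bash
python3 -c "
from cell import *
print(close_job())"
```

```text
the job is handed in; nothing more can be done
None
```

The job is done and handed in at about 13.8 s of the 61 s allowed. I carried the canister by its cap from the basket into the blue dock. I tried anticlockwise first; it turned freely for 86° at about 0.1 N m, so clockwise was not needed. I then lifted the cap straight off.

**Last checks:**
- **Cap:** it is held in the gripper about 107 mm above where it sat.
- **Canister:** it is open, with its body top at z ≈ 0.081 m (0.082 m expected when seated). Its centre is within 1 mm of the dock's. Its yaw is about 2° off the dock's, within the socket's play.
- **Other things:** in the last scene view, everything else on the desk looks unmoved.
- **Forces:** the largest I read was about 22 N, while pressing the canister down to check it was seated.

No check failed. The cameras differed by up to about 2 mm, which is within the stated calibration.

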